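Load a cell into the battery tester, braced at the bench stop

TASK

Get the loose cell that lies beside the bench stop ready for testing: set the small battery tester squarely back against the stop's fence and, with the stop bracing it, press the release key on its front, gently, until the lid springs up. Lay the cell in the cradle, shut the lid until it latches, and leave the tester standing at the stop, the other loose things undisturbed.

Things in the scene. Friction and masses are not known exactly. Their poses are not given: they have to be found in the camera images.
- tester: loose grey single-cell battery tester, 112 long (its x) x 66 wide (y) x 46 high, 0.2 to 0.3 kg, on rubber feet. Origin: centre of its underside; x points from the key (front) to the back end, z up. Deck at z 28; raised front block x -56 to -38, top z 42; behind it the shut white lid, x -37 to 40, top z 46. Too long to pinch end to end
- key_face (a point): centre of the front face of the black release key, 34 wide x 18 high, in the tester's front end, standing 8 mm proud at tester x -64, z 17.5 (spans z 8.5 to 26.5). Pressed along tester +x; point axes as the tester's; moves with the key
- key (a joint): release key travel in m: 0 out, 0.005 fully in. Spring: 4.5 N to start, 8.5 N at the end; the lid is let go by about 2 mm, at about 5 N; it springs back. Unbraced, the tester slides away (1 to 3.5 N) before the key gives
- lid (a joint): lid angle in rad: 0 shut and latched, 1.75 open. Let go, a weak spring swings it up and back in about 0.6 s and holds it at 1.75 with well under 1 N at the edge; no latch when open. The last 8 mm of shutting need about 5 to 8 N (peaks to 20 N) straight down near the free edge, until flush; then it snaps under the catch and stays within 0.012 of 0
- lid_hinge (a point): middle of the lid's hinge axis, at tester (40, 0, 31) mm; the axis runs along tester y, the lid opens upward and toward the back
- lid_edge (a point): middle of the lid's free top edge: 77 mm from the hinge axis along the lid and 15 mm out from it on its outer side. Shut it lies at tester (-37, 0, 46). The lid is a white shell 66 wide with skirts 15 deep
- cradle (a point): middle of the cradle floor on the deck, at tester (2, 0, 28) mm. The cell lies here along tester x, either way round, between end posts 57 mm apart (20 wide, 8.5 above the floor) and side ridges 18 mm apart (44 long, 3 thick, 3 high); the deck is open to 33 mm either side of the middle
- tester_back (a point): centre of the tester's flat back end, tester (56, 0, 10) mm; this end goes against the stop's fence
- stop: adjustable bench stop. Wooden batten screwed to the desk, fixed: 28 thick (its x) x 190 long (y) x 20 high, two brass clamp screws on top (to z 27, at y +-45). Origin: centre of the batten's underside; x points away from the robot. In front of it, on two guide rods, a flat aluminium fence 170 long x 6 thick x 20 high, clamped at a different setting each time
- stop_face (a point): middle of the front face of the wooden batten, 10 mm up; axes as the stop's, push along its +x. The fence's front, which the tester's back end goes flat against, stands 6 to 20 mm in front of this face; how far is not given: find it by touch. The fence does not yield to a gentle press
- cell: loose AA-size cell, the one to test: a cylinder 15 diameter x 50 long, 23 g, lying on its side to the left or right of the tester; its z axis runs along its length. Origin: centre of one end
- cell_center (a point): middle of the cell, on its axis; 7.5 mm above what it lies on
- lighter: bystander: red lighter 24 x 76 x 15 lying flat, long along its y; leave alone
- weight: bystander: small brass check weight with a knob, 22 diameter x 28 high, standing; leave alone
- marker: bystander: marker pen 135 long (its y), 17 thick, lying behind the stop; leave alone
- pen: bystander: black pen 136 long (its y), 10 thick, lying to the left; leave alone
- remote: bystander: grey remote control 179 long (its x) x 47 x 19, lying at the right; leave alone
Mind the look-alikes: they are no part of the job. Leave any pink look-alike of the tester alone. Of the things shaped like the stop, the wooden one is meant.

How it is judged:
By the outcome, as a careful person would: the job done as asked, in the order asked, and still so for the second after the job is handed in, with the robot touching nothing.
It also fails if it takes over 72 s, if anything falls off the work surface, if the arm or the gripper's body presses on something with over 40 N, if the wrist force passes 120 N, or if a joint passes its speed limit or range.

ROBOT

A 7-joint arm with a two-finger parallel gripper is mounted at the origin on a cart in front of the work surface, level with it; the furniture and walls round the work are solid. World frame = base frame: x ahead of the robot, y to its left, z up, the work surface at z = 0. Lengths are in m, angles in degrees, forces in N, time in s.
With the tool pointing down it reaches from about 0.425 to 0.875 m from the base axis. Payload 4.7 kg.
Tool frame: the origin (TCP) lies between the finger pads; the fingertips stand 22 mm ahead of it and the grasp point (between the pads) lies 3 mm ahead of it (env.tip_reach is the distance from the TCP to the fingertips, in m); z points along the fingers, y is the line along which they close (so a half turn about z gives the same grasp; the last joint's range is limited). The gripper opens to 87 mm and grips with 3 to 60 N. Pads are 19 mm wide; open, the fingers measure 117 mm over their backs; the gripper's body (75 mm by 190 mm) begins 51 mm behind the grasp point.
Start: joints at [75.865, 18.392, -4.016, 83.108, 1.295, 78.541, -3.26], TCP at [0.168, -0.628, 0.245] pointing down, gripper open.
Joint ranges: [-163.93, 163.93], [-17.29, 119.83], [-79.2, 71.16], [3.27, 140.29], [-89.18, 269.18], [5.43, 117.66], [-154.24, 154.24]. Speed limits (degrees/s): [147.25, 147.25, 180, 180, 180, 180, 180].

INTERFACE

Orientations are given as [roll, pitch, yaw] about the fixed x, y, z axes, in that order (R = Rz(yaw) Ry(pitch) Rx(roll)).
In Python, from cell import env gives the robot as it stands.
- The arm moves only by the shell command python3 -m creep 'ROWS' [FORCE]. ROWS is JSON, one flat list of numbers, 7 for each row, row after row: the finger opening in mm, from 0 to 87, then the shift along the tool's x, y, z in units of 30 mm (1.0 is 30 mm), then the turn, a rotation vector about the tool's x, y, z in units of 6 degrees (1.0 is 6 degrees). A call has 1 to 12 rows; each row is the pose to reach, as a shift and turn from the pose commanded when the call began, along the tool's axes at that moment; what a row does not reach only later rows make up. A row lasts 1/10 s, in which the tool goes at most 50 mm and 8.59 degrees, less where a joint would pass 70% of its speed; a pose out of reach is approached as far as the arm can. A call with a gripper value outside its range is refused whole. The fingers move at their own pace and stop on an object; FORCE is the grip in N (left out, the last holds). Time passes only in rows, so rows that repeat a pose let the fingers close. It gives the time, the measured TCP pose, the force, the opening and the grip force at its end, in the units of the state.
- env.get_obs(): the state, without advancing time (a new reading comes with each control period).
- env.read_camera(name): name is "scene" or "top" or "wrist"; returns a dict with "color" (480x640x3 uint8, red, green, blue), "depth" (480x640 float32, m along the optical axis (not along the pixel's ray), 0 where there is no reading), "fovy" (degrees; the focal length in pixels is half the picture's height over the tangent of half this angle, whatever the lens; pixels are square), "cx", "cy" (the principal point, pixels), "R" (3x3) and "t" (3): a world point X has camera coordinates R X + t. Camera axes: x right, y down, z forward; pixel columns grow to the right and rows downward; lengths in m; the calibration is good to about 2 mm. A picture is of the moment at which its call begins.
- env.sign_off(): hands the job in; it is judged then, once.
The state is a dict: "time_s": time; "qpos": joint angles; "joint_velocities": joint speeds; "effort": joint torques, N m; "tool_pos": TCP position; "tool_rot": TCP orientation; "force": force on the tool from outside, world axes, zero at the start; "wrist_torque": the same for the moment, N m; "grip_width": finger opening in m; "grasp_force": force on a finger pad.
Only numpy, scipy, OpenCV 4.12 (cv2) and the standard library are available. Lean on these libraries where they do the work, as an engineer would, in place of code of your own. Each camera call takes 0.05 s, during which the arm holds its last target. There are 200 camera calls.

## Working session

There is one attempt and no reset: what is moved stays moved. The work goes in short steps, Python scripts to look and compute and a shell command to move; the robot and the scene stay as the last step left them, time stands still between calls to the robot, and variables do not carry over. Pictures are saved under pics/ and viewed, at most 10 in all, crops included, and the job is handed in when it is done.

```bash
ls; mkdir -p pics
cat > h.py <<'E'
import numpy as np, cv2
from cell import env
from scipy.spatial.transform import Rotation as Ro
def cam(n):
    c=env.read_camera(n); c['f']=240/np.tan(np.radians(c['fovy'])/2); c['R']=np.array(c['R']);c['t']=np.array(c['t']); return c
def save(c,name): cv2.imwrite('pics/'+name,c['color'][:,:,::-1])
def ray(c,uv,z):
    uv=np.atleast_2d(np.array(uv,float))
    d=np.c_[(uv[:,0]-c['cx'])/c['f'],(uv[:,1]-c['cy'])/c['f'],np.ones(len(uv))]@c['R']
    o=-c['R'].T@c['t']
    return o+d*((z-o[2])/d[:,2])[:,None]
def cloud(c):
    v,u=np.mgrid[:480,:640]; d=c['depth']
    p=np.stack([(u-c['cx'])/c['f']*d,(v-c['cy'])/c['f']*d,d],-1)
    return (p-c['t'])@c['R']
def proj(c,X):
    p=np.atleast_2d(X)@c['R'].T+c['t']; return np.c_[p[:,0]/p[:,2]*c['f']+c['cx'],p[:,1]/p[:,2]*c['f']+c['cy']]
def toolrot():
    return Ro.from_euler('xyz',env.get_obs()['tool_rot'],degrees=True)
def go(X,rpy=None):
    "shift in tool units, turn units, from measured pose"
    o=env.get_obs(); R=toolrot()
    s=R.inv().apply(np.array(X)-np.array(o['tool_pos']))/.03
    t=np.zeros(3) if rpy is None else np.degrees((R.inv()*Ro.from_euler('xyz',rpy,degrees=True)).as_rotvec())/6
    print('shift',s.round(3),'turn',t.round(3))
E
python3 - <<'E'
from h import *
for n in('top','scene'):
    c=cam(n); save(c,n+'1.png'); print(n,c['f'],c['cx'],c['cy'],(-c['R'].T@c['t']).round(3), c['R'].round(2).tolist())
o=env.get_obs(); print({k:np.round(v,3).tolist() for k,v in o.items()})
E
```

```text
pics
top 465.13893692798024 321.5768950845219 231.39574401491015 [ 0.38  -0.088  1.143] [[-0.02, -1.0, 0.01], [-0.99, 0.02, -0.17], [0.17, -0.01, -0.99]]
scene 617.8968479316358 325.314481393212 248.77499930234274 [ 1.353 -0.984  1.443] [[0.77, 0.64, -0.01], [0.48, -0.58, -0.65], [-0.43, 0.49, -0.76]]
{'time_s': 0.1, 'qpos': [75.866, 18.435, -4.017, 83.17, 1.296, 78.542, -3.261], 'joint_velocities': [0.105, -0.074, -0.107, 0.023, 0.015, -0.06, -0.027], 'effort': [0.0, -49.257, -0.405, -31.34, -0.064, 0.039, 0.0], 'tool_pos': [0.167, -0.628, 0.244], 'tool_rot': [-179.898, 0.006, 14.944], 'force': [-0.042, 0.598, 0.064], 'wrist_torque': [0.007, -0.031, 0.052], 'grasp_force': 0.0, 'grip_width': 0.087}
```

View pics/top1.png

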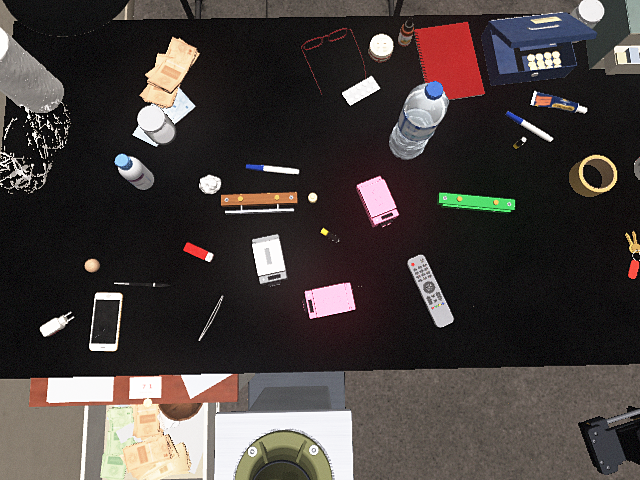

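View pics/scene1.png

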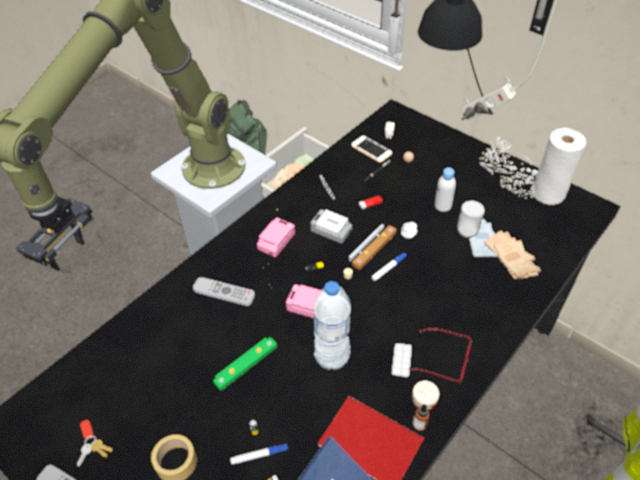

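Candidates in the top view:
- **Tester:** grey at (269,260). The pink ones at (330,300) and (378,202) are look-alikes.
- **Stop:** wooden at (259,200). The green one at (477,203) is a look-alike.
- **Cell:** yellow/black at (330,236). Another sits at (520,143) by the blue marker.
- **Brass weight:** (312,197).

I choose the grey tester, the wooden stop and the cell at (330,236), and check them in one crop with measurements.

Run:
```python
from h import *
c=cam('top'); im=c['color']; P=cloud(c); 
hsv=cv2.cvtColor(im,cv2.COLOR_RGB2HSV)
cv2.imwrite('pics/crop1.png',cv2.resize(im[170:320,190:390,::-1],(800,600),interpolation=cv2.INTER_NEAREST))
def roi(m,x0,x1,y0,y1):
    k=np.zeros(m.shape,bool);k[y0:y1,x0:x1]=1;return m&k
def rect(m,z,nm):
    v,u=np.nonzero(m); X=ray(c,np.c_[u,v],z)[:,:2]
    r=cv2.minAreaRect((X*1000).astype(np.float32)); print(nm,len(u),np.round(r[0],1),np.round(r[1],1),round(r[2],1),'depth z',np.round(np.percentile(P[m][:,2],[5,50,95]),3)); print(cv2.boxPoints(r).round(1).tolist())
V=hsv[...,2]; S=hsv[...,1]
rect(roi((V>80)&(S<60),245,295,230,292),.044,'tester')
rect(roi((P[...,2]>.039),245,295,230,292),.044,'tester lid depth')
rect(roi((V>60)&(S>70)&(hsv[...,0]<25),215,303,188,209),.02,'batten')
rect(roi((V>60)&(S<60),215,303,204,218),.02,'fence')
rect(roi((V>25)&(P[...,2]>.006),318,343,225,246),.0075,'cell')
rect(roi((V>60)&(S>60),318,343,225,246),.0075,'cell yellow')
rect(roi((P[...,2]>.008),303,320,188,206),.015,'weight')
rect(roi((V>60)&(S>100),180,218,238,265),.01,'lighter')
```

```text
tester 1252 [498.5  26.4] [119.   67.5] 10.8 depth z [0.026 0.045 0.049]
[[433.70001220703125, 48.400001525878906], [446.3999938964844, -17.899999618530273], [563.2999877929688, 4.400000095367432], [550.5999755859375, 70.69999694824219]]
tester lid depth 1085 [499.2  19.5] [ 95.5 140.1] 89.0 depth z [0.04  0.045 0.049]
[[428.29998779296875, -27.0], [568.4000244140625, -29.399999618530273], [570.0999755859375, 66.0999984741211], [430.0, 68.5]]
batten 888 [655.   53.1] [ 32.7 187.9] 1.1 depth z [0.006 0.019 0.024]
[[636.9000244140625, 146.6999969482422], [640.4000244140625, -41.20000076293945], [673.0999755859375, -40.5], [669.5999755859375, 147.3000030517578]]
fence 302 [630.1  53. ] [ 21.4 167.5] 1.1 depth z [-0.003  0.015  0.021]
[[617.7999877929688, 136.60000610351562], [620.9000244140625, -30.899999618530273], [642.2999877929688, -30.5], [639.2000122070312, 137.0]]
cell 115 [ 562.2 -116.5] [40.4 49.4] 9.6 depth z [0.008 0.012 0.016]
[[538.2000122070312, -95.5], [546.4000244140625, -144.1999969482422], [586.2000122070312, -137.5], [578.0, -88.80000305175781]]
cell yellow 50 [ 568.9 -110.7] [28.9 15.3] 54.7 depth z [-0.001  0.011  0.015]
[[554.2999877929688, -118.0999984741211], [566.7000122070312, -127.0], [583.4000244140625, -103.4000015258789], [571.0, -94.5]]
weight 70 [656.8 -78. ] [19.9 23. ] 88.9 depth z [0.013 0.019 0.028]
[[645.2000122070312, -87.69999694824219], [668.2000122070312, -88.19999694824219], [668.5, -68.30000305175781], [645.5, -67.80000305175781]]
lighter 248 [530.8 210.5] [59.1 25. ] 64.7 depth z [0.    0.01  0.013]
[[506.79998779296875, 189.1999969482422], [529.4000244140625, 178.39999389648438], [554.7000122070312, 231.8000030517578], [532.0999755859375, 242.5]]
```

View pics/crop1.png

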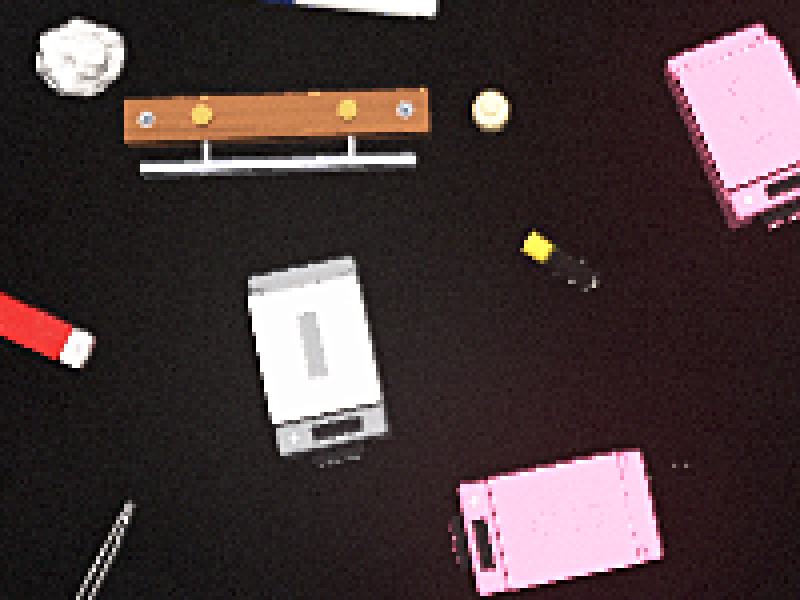

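The crop shows the grey tester at (320,355) with its key at the lower end, (340,463). The fence is at (278,165) in front of the wooden batten, and the yellow/black cell is at (560,260). Sizes agree with those given, so I'm starting the approach.

```bash
python3 -c "
from h import *
go([.45,-.25,.26]);go([.50,.0,.26],[180,0,6])"
```

```text
shift [12.346 -9.735 -0.53 ] turn [0. 0. 0.]
shift [ 16.106 -17.356  -0.519] turn [-0.014  0.002  1.491]
```

```bash
python3 -m creep '[87,12.3,-9.7,-0.5,0,0,0, 87,12.3,-9.7,-0.5,0,0,0, 87,12.3,-9.7,-0.5,0,0,0, 87,12.3,-9.7,-0.5,0,0,0, 87,12.3,-9.7,-0.5,0,0,0, 87,12.3,-9.7,-0.5,0,0,0, 87,12.3,-9.7,-0.5,0,0,0, 87,12.3,-9.7,-0.5,0,0,0, 87,12.3,-9.7,-0.5,0,0,0, 87,16.1,-17.4,-0.5,0,0,1.5, 87,16.1,-17.4,-0.5,0,0,1.5, 87,16.1,-17.4,-0.5,0,0,1.5]'
python3 -c "
from h import *
go([.50,.0,.26],[180,0,6])"
```

```text
time_s: 1.35
tool_pos: [0.4704, -0.1231, 0.2591]
tool_rot: [180.0, 0.0, 5.9]
force: [0.6, -0.6, 0.0]
grip_width: 0.0872
grasp_force: 0.0
shift [ 1.403 -3.98  -0.032] turn [ 0.002  0.001 -0.016]
```

```bash
python3 -m creep '[87,1.4,-4,0,0,0,0, 87,1.4,-4,0,0,0,0, 87,1.4,-4,0,0,0,0, 87,1.4,-4,0,0,0,0]'
python3 - <<'E'
from h import *
c=cam('wrist'); save(c,'w1.png'); print(c['f'],(-c['R'].T@c['t']).round(3),c['R'].round(2).tolist())
E
```

```text
time_s: 1.75
tool_pos: [0.5, 0.0042, 0.2594]
tool_rot: [-179.9, -0.0, 6.4]
force: [0.7, -0.2, -0.8]
grip_width: 0.0873
grasp_force: 0.0
355.6417234435409 [0.568 0.011 0.399] [[0.11, -0.99, -0.0], [-0.96, -0.11, 0.25], [-0.25, -0.03, -0.97]]
```

View pics/w1.png

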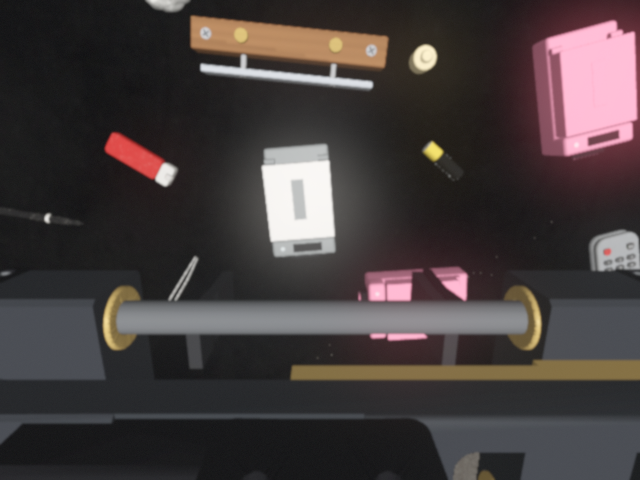

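The wrist view shows the tester at (299,200), its white lid at x 263–335, the fence line from (201,68) to (372,85), and the cell at (443,160). I'll measure from this view.

Run:
```python
from h import *
c=cam('wrist'); im=c['color']; P=cloud(c)
hsv=cv2.cvtColor(im,cv2.COLOR_RGB2HSV); H,S,V=cv2.split(hsv)
def roi(m,x0,x1,y0,y1):
    k=np.zeros(m.shape,bool);k[y0:y1,x0:x1]=1;return m&k
def rect(m,z,nm):
    v,u=np.nonzero(m); X=ray(c,np.c_[u,v],z)[:,:2]
    r=cv2.minAreaRect((X*1000).astype(np.float32)); print(nm,len(u),np.round(r[0],1),np.round(r[1],1),round(r[2],1),'z',np.round(np.percentile(P[m][:,2],[5,50,95]),3),cv2.boxPoints(r).round(0).tolist())
rect(roi((V>205)&(S<40),255,345,150,245),.046,'lid 77x66')
rect(roi((V>90)&(S<60),255,345,140,262),.043,'tester')
rect(roi((V>80)&(S>70)&(H<25),185,392,10,72),.02,'batten')
rect(roi((V>90)&(S<60)&(P[...,2]>.014),195,380,62,92),.02,'fence')
rect(roi((V>90)&(S>100),415,470,135,185),.0075,'yellow')
rect(roi((P[...,2]>.006),415,470,135,185),.0075,'cell')
```

```text
lid 77x66 4651 [509.5  27.9] [77.5 65.3] 11.0 z [0.045 0.046 0.047] [[465.0, 53.0], [478.0, -12.0], [554.0, 3.0], [541.0, 67.0]]
tester 7610 [508.1  27.4] [113.1  71.1] 10.9 z [0.    0.045 0.047] [[446.0, 52.0], [459.0, -18.0], [570.0, 3.0], [557.0, 73.0]]
batten 6752 [657.7  53.1] [ 31.2 190.8] 1.1 z [0.008 0.019 0.025] [[640.0, 148.0], [644.0, -43.0], [675.0, -42.0], [671.0, 149.0]]
fence 1253 [633.6  53.2] [ 19.9 168.7] 1.6 z [0.016 0.019 0.02 ] [[621.0, 137.0], [626.0, -31.0], [646.0, -31.0], [641.0, 138.0]]
yellow 249 [ 573.  -108.6] [18.9 16. ] 58.7 z [-0.     0.013  0.015] [[561.0, -113.0], [575.0, -121.0], [585.0, -105.0], [571.0, -96.0]]
cell 649 [ 563.2 -122.8] [47.6 46.5] 12.7 z [0.008 0.013 0.015] [[535.0, -105.0], [545.0, -151.0], [591.0, -140.0], [581.0, -95.0]]
```

```bash
python3 -c "
from h import *
go([.508,.0276,.09],[180,0,11]);go([.508,.0276,.028],[180,0,11])"
```

```text
shift [ 0.385 -0.931  5.633] turn [ 0.006  0.006 -0.829]
shift [ 0.386 -0.933  7.699] turn [ 0.006  0.006 -0.829]
```

```bash
python3 -m creep '[87,0.38,-0.93,5.6,0,0,-0.83, 87,0.38,-0.93,5.6,0,0,-0.83, 87,0.38,-0.93,5.6,0,0,-0.83, 87,0.38,-0.93,5.6,0,0,-0.83, 87,0.38,-0.93,5.6,0,0,-0.83, 87,0.38,-0.93,6.6,0,0,-0.83, 87,0.38,-0.93,7.6,0,0,-0.83, 87,0.38,-0.93,7.7,0,0,-0.83, 60,0.38,-0.93,7.7,0,0,-0.83, 60,0.38,-0.93,7.7,0,0,-0.83, 60,0.38,-0.93,7.7,0,0,-0.83, 60,0.38,-0.93,7.7,0,0,-0.83]' 12
```

```text
time_s: 3.05
tool_pos: [0.5094, 0.0277, 0.0298]
tool_rot: [180.0, -0.2, 10.9]
force: [-0.4, 0.3, 5.9]
grip_width: 0.0663
grasp_force: 12.0
```

```bash
python3 -c "
from h import *
go([.5094,.0277,.035]);go([.556,.035,.035],[180,0,1.3]);go([.556,.035,.029],[180,0,1.3])"
```

```text
shift [-0.001  0.001 -0.172] turn [0. 0. 0.]
shift [ 1.57   0.057 -0.168] turn [ 0.004 -0.027  1.602]
shift [1.57  0.056 0.032] turn [ 0.004 -0.027  1.602]
```

```bash
python3 -m creep '[60,0,0,-0.2,0,0,0, 60,0,0,-0.25,0,0,0, 60,0.6,0.02,-0.25,0,0,0.8, 60,1.2,0.04,-0.25,0,0,1.6, 60,1.57,0.06,-0.25,0,0,1.6, 60,1.57,0.06,-0.25,0,0,1.6, 60,1.57,0.06,-0.25,0,0,1.6]' 15
python3 -c "
from h import *
c=cam('wrist');save(c,'w2.png')
go([.556,.035,.03],[180,0,1.3])"
```

```text
time_s: 3.75
tool_pos: [0.5538, 0.0348, 0.0353]
tool_rot: [-180.0, 0.1, 1.4]
force: [-0.7, -0.8, -3.5]
grip_width: 0.0658
grasp_force: 15.0
shift [ 0.083 -0.01   0.174] turn [0.002 0.02  0.016]
```

View pics/w2.png

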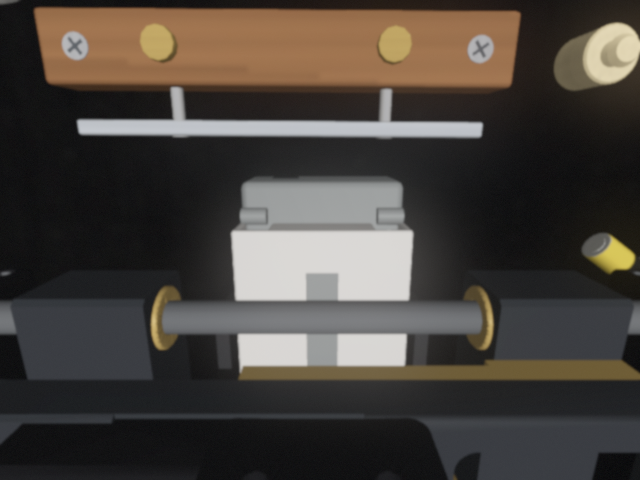

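The picture shows the tester held clear of the desk. Its back edge (243–402, row 180) is parallel to the fence (row 130, 78–482). Lower it and feel forward.

```bash
python3 -m creep '[60,0.08,0,0.18,0,0,0, 60,0.1,0,0.18,0,0,0, 60,0.3,0,0.18,0,0,0, 60,0.4,0,0.18,0,0,0, 60,0.4,0,0.18,0,0,0]'
python3 -m creep '[60,0.05,0,0,0,0,0, 60,0.05,0,0,0,0,0]'; python3 -m creep '[60,0.05,0,0,0,0,0, 60,0.05,0,0,0,0,0]'
```

```text
time_s: 4.3
tool_pos: [0.5674, 0.0349, 0.0304]
tool_rot: [-180.0, -0.0, 1.3]
force: [0.0, -0.4, -3.0]
grip_width: 0.0658
grasp_force: 15.0
time_s: 4.5
tool_pos: [0.5683, 0.035, 0.0303]
tool_rot: [180.0, 0.0, 1.3]
force: [0.1, 0.9, -3.2]
grip_width: 0.0657
grasp_force: 15.0
time_s: 4.7
tool_pos: [0.5699, 0.035, 0.0304]
tool_rot: [180.0, -0.0, 1.3]
force: [0.4, -0.6, -3.2]
grip_width: 0.0661
grasp_force: 15.0
```

```bash
python3 -m creep '[60,0,0,0.04,0,0,0, 60,0,0,0.04,0,0,0]'; python3 -m creep '[60,0.06,0,0,0,0,0, 60,0.06,0,0,0,0,0]'; python3 -m creep '[60,0.06,0,0,0,0,0, 60,0.06,0,0,0,0,0]'
```

```text
time_s: 4.9
tool_pos: [0.57, 0.0351, 0.0298]
tool_rot: [180.0, -0.0, 1.3]
force: [-1.3, -0.5, 2.2]
grip_width: 0.0657
grasp_force: 15.0
time_s: 5.1
tool_pos: [0.5712, 0.0352, 0.0298]
tool_rot: [180.0, 0.1, 1.3]
force: [-3.9, -0.7, 5.4]
grip_width: 0.0661
grasp_force: 15.0
time_s: 5.3
tool_pos: [0.5713, 0.0352, 0.0297]
tool_rot: [179.9, 0.3, 1.3]
force: [-9.3, -0.6, 10.8]
grip_width: 0.0659
grasp_force: 15.0
```

```bash
python3 -m creep '[60,-0.06,0,0,0,0,0, 80,-0.06,0,0,0,0,0, 87,-0.06,0,0,0,0,0, 87,-0.06,0,0,0,0,0, 87,-0.06,0,-1,0,0,0, 87,-0.06,0,-2.3,0,0,0, 50,-1.5,0,-2.3,0,0,0, 50,-2.9,0,-2.3,0,0,0, 50,-2.9,0,-2.3,0,0,0, 50,-2.9,0,-1.2,0,0,0, 50,-2.9,0,0.1,0,0,0, 50,-2.9,0,0.1,0,0,0]'; python3 -m creep '[50,0.2,0,0,0,0,0, 50,0.3,0,0,0,0,0, 50,0.3,0,0,0,0,0]'
```

```text
time_s: 6.5
tool_pos: [0.4863, 0.0333, 0.0241]
tool_rot: [-179.9, 0.1, 1.3]
force: [0.7, 0.8, 0.1]
grip_width: 0.0526
grasp_force: 0.0
time_s: 6.8
tool_pos: [0.4966, 0.0334, 0.0269]
tool_rot: [-180.0, -0.1, 1.3]
force: [-0.6, 0.1, 0.3]
grip_width: 0.0506
grasp_force: 0.0
```

```bash
for i in 1 2 3 4; do python3 -m creep '[50,0.08,0,0,0,0,0, 50,0.08,0,0,0,0,0]' | egrep 'pos|force: \['; done
```

```text
tool_pos: [0.4982, 0.0333, 0.0265]
force: [-0.0, -0.4, 0.1]
tool_pos: [0.5005, 0.0334, 0.0263]
force: [-0.6, -0.6, 0.2]
tool_pos: [0.5029, 0.0335, 0.0262]
force: [0.7, 0.3, 0.4]
tool_pos: [0.5033, 0.0335, 0.0257]
force: [-4.6, -0.3, 3.4]
```

```bash
python3 -m creep '[50,0.1,0,0,0,0,0, 50,0.1,0,0,0,0,0]' | egrep 'pos|force: \['; python3 -m creep '[50,-0.4,0,0,0,0,0, 0,-0.8,0,-0.2,0,0,0, 0,-0.8,0,-0.2,0,0,0, 0,-0.8,0,-0.2,0,0,0, 0,-0.8,0,-0.2,0,0,0]' | egrep 'pos|force: \[|wid'
python3 - <<'E'
from h import *
c=cam('wrist'); save(c,'w3.png')
E
```

```text
tool_pos: [0.5033, 0.0335, 0.025]
force: [-12.4, -0.3, 8.3]
tool_pos: [0.4848, 0.0329, 0.0323]
force: [0.1, -0.9, 0.9]
grip_width: 0.026
```

View pics/w3.png

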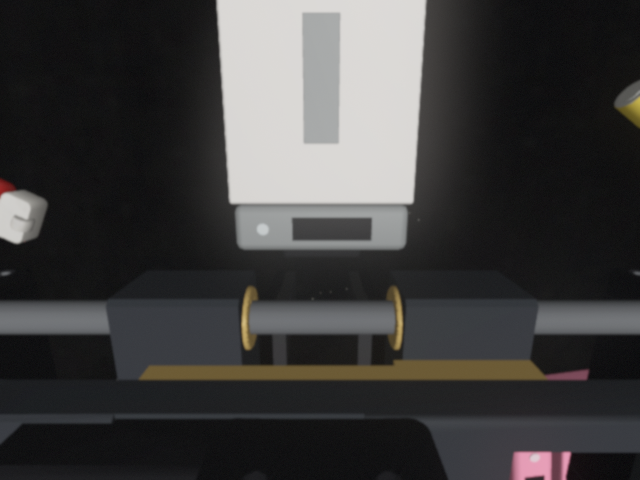

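The tester sits square and centred at column 320, key at (320,252). Now press gently with the fingers closed.

```bash
python3 -m creep '[0,0,0,0,0,0,0, 0,0.2,0,0,0,0,0, 0,0.32,0,0,0,0,0, 0,0.32,0,0,0,0,0]' | egrep 'pos|force: \[|wid'; for i in 1 2 3 ; do python3 -m creep '[0,0.04,0,0,0,0,0, 0,0.04,0,0,0,0,0]' | egrep 'pos|force: \['; done
```

```text
tool_pos: [0.4945, 0.0334, 0.0322]
force: [-0.0, -0.4, 0.1]
grip_width: 0.0013
tool_pos: [0.4948, 0.0334, 0.0321]
force: [-0.4, -0.0, -0.0]
tool_pos: [0.4952, 0.0333, 0.0319]
force: [-2.1, -1.5, 0.8]
tool_pos: [0.496, 0.0333, 0.0318]
force: [-5.0, 0.9, 3.1]
```

```bash
cat > lid.py <<'E'
from h import *
c=cam('top'); P=cloud(c); o=env.get_obs()
k=np.zeros((480,640),bool); k[150:300,235:300]=1
m=k&(P[...,2]>.055)&(P[...,0]>.57)&(P[...,0]<.68)&(P[...,2]<.13)
print('high pts',m.sum(), P[m].mean(0).round(3) if m.any() else '', P[m].max(0).round(3) if m.any() else '')
E
for i in 1 2; do python3 -m creep '[0,0.04,0,0,0,0,0, 0,0.04,0,0,0,0,0]' | egrep 'pos|force: \['; done; python3 lid.py
```

```text
tool_pos: [0.497, 0.0334, 0.0317]
force: [-5.4, 0.8, 3.4]
tool_pos: [0.498, 0.0334, 0.0317]
force: [-5.5, -0.7, 3.9]
high pts 143 [0.589 0.014 0.084] [0.609 0.034 0.105]
```

```bash
python3 -m creep '[0,0,0,0,0,0,0, 0,-0.5,0,0,0,0,0, 0,-0.8,0,0,0,0,0, 30,-0.8,0,-2,0,0,0, 30,-0.8,0,-4,0,0,0, 30,-0.8,0,-6,0,0,0, 30,-0.8,0,-6,0,0,0]' | egrep 'pos|force: \['
python3 - <<'E'
from h import *
c=cam('wrist'); save(c,'w4.png')
E
python3 lid.py
```

```text
tool_pos: [0.4777, 0.0331, 0.2166]
force: [0.5, -0.5, -0.0]
high pts 268 [0.625 0.031 0.096] [0.636 0.065 0.109]
```

View pics/w4.png

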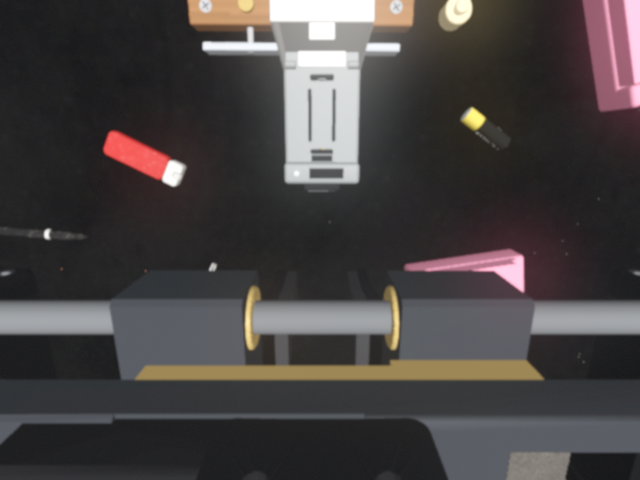

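The lid stands open. The cradle ridges show at (322,115) and the cell at (485,128), running from (463,115) to (508,146). Now measure both.

Run:
```python
from h import *
c=cam('wrist'); im=c['color']; P=cloud(c)
hsv=cv2.cvtColor(im,cv2.COLOR_RGB2HSV); H,S,V=cv2.split(hsv)
k=np.zeros((480,640),bool);k[95:165,450:525]=1
m=k&(P[...,2]>.009)&(P[...,2]<.02)
Q=P[m]; r=cv2.minAreaRect((Q[:,:2]*1000).astype(np.float32)); print('cell',m.sum(),np.round(r,1),Q.mean(0).round(4)); 
w,v=np.linalg.eigh(np.cov(Q[:,:2].T)); print('axis',v[:,1],np.degrees(np.arctan2(v[1,1],v[0,1])))
# front block top, z 42
k[:]=0;k[155:190,275:370]=1
m=k&(P[...,2]>.037)&(P[...,2]<.048); Q=P[m]; print('block (18x66)',np.round(cv2.minAreaRect((Q[:,:2]*1000).astype(np.float32)),1) if 0 else cv2.minAreaRect((Q[:,:2]*1000).astype(np.float32)),np.median(Q[:,2]))
# ridge lines: dark pixels on the deck
k[:]=0;k[85:145,300:345]=1
m=k&(V<90); n,l,s,ce=cv2.connectedComponentsWithStats(m.astype(np.uint8))
for i in range(1,n):
    if s[i,4]>15: print('ridge',s[i],ray(c,[ce[i]],.03).round(4))
go([.56,-.12,.12])
```

```text
Traceback (most recent call last):
ValueError: setting an array element with a sequence. The requested array has an inhomogeneous shape after 1 dimensions. The detected shape was (3,) + inhomogeneous part.
```

Run:
```python
from h import *
c=cam('wrist'); im=c['color']; P=cloud(c)
hsv=cv2.cvtColor(im,cv2.COLOR_RGB2HSV); H,S,V=cv2.split(hsv)
R=lambda Q:[np.round(x,1).tolist() for x in cv2.minAreaRect((Q[:,:2]*1000).astype(np.float32))]
k=np.zeros((480,640),bool);k[95:165,450:525]=1
m=k&(P[...,2]>.009)&(P[...,2]<.02)
Q=P[m]; print('cell',m.sum(),R(Q),Q.mean(0).round(4))
w,v=np.linalg.eigh(np.cov(Q[:,:2].T)); print('axis',np.degrees(np.arctan2(v[1,1],v[0,1])))
k[:]=0;k[155:190,275:370]=1
m=k&(P[...,2]>.037)&(P[...,2]<.048); Q=P[m]; print('block (18x66)',R(Q),np.median(Q[:,2]))
k[:]=0;k[85:145,300:345]=1
m=k&(V<90); n,l,s,ce=cv2.connectedComponentsWithStats(m.astype(np.uint8))
for i in range(1,n):
    if s[i,4]>15: print('ridge',s[i],ray(c,[ce[i]],.03).round(4))
```

```text
cell 824 [[564.9, -119.8], [49.1, 14.3], 56.6] [ 0.5647 -0.1188  0.0129]
axis 56.41532080247141
block (18x66) [[523.1, 33.3], [17.4, 66.0], 1.3] 0.041414484675230456
```

```bash
python3 -c "
from h import *
go([.5648,-.1195,.10],[180,0,56.5])
go([.5648,-.1195,.0265],[180,0,56.5])"
```

```text
shift [2.824 5.134 3.772] turn [ 0.022 -0.019 -9.198]
shift [2.817 5.132 6.222] turn [ 0.022 -0.019 -9.198]
```

```bash
python3 -m creep '[40,2.82,5.13,2,0,0,-9.2, 40,2.82,5.13,2,0,0,-9.2, 40,2.82,5.13,2,0,0,-9.2, 40,2.82,5.13,2,0,0,-9.2, 40,2.82,5.13,3.5,0,0,-9.2, 40,2.82,5.13,3.77,0,0,-9.2, 40,2.82,5.13,3.77,0,0,-9.2, 40,2.82,5.13,3.77,0,0,-9.2]' 6
python3 - <<'E'
from h import *
go([.5648,-.1195,.0265],[180,0,56.5])
E
```

```text
time_s: 11.5
tool_pos: [0.5622, -0.1185, 0.0963]
tool_rot: [-179.8, 0.0, 56.5]
force: [-0.3, -0.4, 1.1]
grip_width: 0.0399
grasp_force: 0.0
shift [0.022 0.1   2.326] turn [-0.041  0.004  0.008]
```

```bash
python3 -m creep '[40,0.03,0.05,1.3,0,0,0, 40,0.03,0.05,2.3,0,0,0, 40,0.03,0.05,2.3,0,0,0, 0,0.03,0.05,2.3,0,0,0, 0,0.03,0.05,2.3,0,0,0, 0,0.03,0.05,2.3,0,0,0, 0,0.03,0.05,2.3,0,0,0]' 8; python3 -m creep '[0,0,0,-1.5,0,0,0, 0,0,0,-3.2,0,0,0, 0,0,0,-3.2,0,0,0]';python3 - <<'E'
from h import *
go([.572,.0344,.12],[180,0,1.3])
c=cam('wrist'); save(c,'w5.png')
E
```

```text
time_s: 12.2
tool_pos: [0.5664, -0.1193, 0.0315]
tool_rot: [179.9, -0.0, 56.5]
force: [-0.3, -0.2, 2.1]
grip_width: 0.0161
grasp_force: 0.2
time_s: 12.5
tool_pos: [0.5704, -0.1194, 0.1338]
tool_rot: [179.3, -0.2, 56.5]
force: [0.7, -0.0, 0.3]
grip_width: 0.0013
grasp_force: 0.0
shift [ 4.303 -2.789  0.44 ] turn [ 0.095 -0.093  9.204]
```

View pics/w5.png

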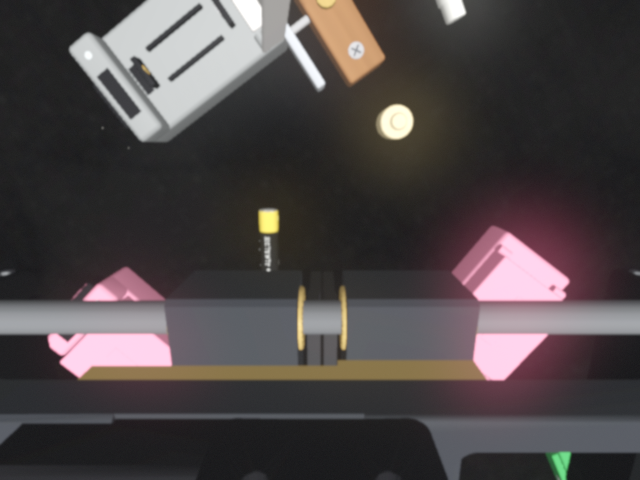

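The cell slipped out because the lift came before the grip had closed. It lies at column 268, rows 210–270 or further, parallel to the tool. Remeasure.

```bash
python3 -m creep '[40,-2,0,-1.5,0,0,0, 40,-2,0,-1.5,0,0,0, 40,-2,0,-1.5,0,0,0]'|grep pos
python3 - <<'E'
from h import *
c=cam('wrist'); P=cloud(c)
m=(P[...,2]>.008)&(P[...,2]<.02)&(abs(P[...,0]-.565)<.06)&(abs(P[...,1]+.12)<.055)
n,l,s,ce=cv2.connectedComponentsWithStats(m.astype(np.uint8))
for i in range(1,n):
    if s[i,4]>150:
        Q=P[l==i]; r=cv2.minAreaRect((Q[:,:2]*1000).astype(np.float32)); w,v=np.linalg.eigh(np.cov(Q[:,:2].T))
        a=np.degrees(np.arctan(v[1,1]/v[0,1])); print(s[i],[np.round(x,1).tolist() for x in r],a)
        X=np.array(r[0])/1000; go([X[0],X[1],.05],[180,0,a]);go([X[0],X[1],.0265],[180,0,a])
E
```

```text
tool_pos: [0.5316, -0.1733, 0.1725]
[ 260  119   19   63 1039] [[530.4, -98.2], [50.0, 14.2], 55.7] 55.61703018366726
shift [ 1.994 -1.393  4.042] turn [0.013 0.008 0.116]
shift [ 1.995 -1.394  4.825] turn [0.013 0.008 0.116]
```

```bash
cat > cellm.py <<'E'
from h import *
c=cam('wrist'); P=cloud(c)
m=(P[...,2]>.008)&(P[...,2]<.02)&(abs(P[...,0]-.535)<.06)&(abs(P[...,1]+.10)<.06)
n,l,s,ce=cv2.connectedComponentsWithStats(m.astype(np.uint8))
for i in range(1,n):
    if s[i,4]>150:
        Q=P[l==i]; r=cv2.minAreaRect((Q[:,:2]*1000).astype(np.float32)); w,v=np.linalg.eigh(np.cov(Q[:,:2].T))
        a=np.degrees(np.arctan(v[1,1]/v[0,1])); print(s[i],[np.round(x,1).tolist() for x in r],a)
        X=np.array(r[0])/1000; go([X[0],X[1],.05],[180,0,a]);go([X[0],X[1],.0265],[180,0,a])
E
python3 -m creep '[40,0.6,-1.4,0.5,0,0,0.1, 40,0.6,-1.4,0.5,0,0,0.1, 40,0.6,-1.4,0.5,0,0,0.1]'|grep pos; python3 cellm.py
```

```text
tool_pos: [0.5061, -0.1285, 0.1543]
[ 318  149   18   64 1088] [[530.5, -98.2], [49.9, 13.5], 56.0] 55.56478904702708
shift [1.307 0.065 3.505] turn [-0.01   0.002  0.081]
shift [1.307 0.066 4.288] turn [-0.01   0.002  0.081]
```

```bash
python3 -m creep '[30,1.3,0.065,2,0,0,0.08, 30,1.3,0.065,3.4,0,0,0.08, 30,1.3,0.065,3.9,0,0,0.08, 30,1.3,0.065,4.3,0,0,0.08, 30,1.3,0.065,4.3,0,0,0.08, 30,1.3,0.065,4.3,0,0,0.08, 0,1.3,0.065,4.3,0,0,0.08, 0,1.3,0.065,4.3,0,0,0.08, 0,1.3,0.065,4.3,0,0,0.08, 0,1.3,0.065,4.3,0,0,0.08, 0,1.3,0.065,4.3,0,0,0.08, 0,1.3,0.065,4.3,0,0,0.08]' 10
```

```text
time_s: 14.45
tool_pos: [0.5315, -0.1003, 0.0281]
tool_rot: [179.9, 0.0, 55.4]
force: [-0.9, -1.1, 6.4]
grip_width: 0.0144
grasp_force: 10.0
```

```bash
python3 -m creep '[0,0,0,-1.5,0,0,0, 0,0,0,-3,0,0,0, 0,0,0,-3,0,0,0]'; python3 -c "
from h import *
go([.571,.0344,.115],[180,0,1.3])"
```

```text
time_s: 14.75
tool_pos: [0.535, -0.1, 0.123]
tool_rot: [179.4, -0.2, 55.5]
force: [1.1, -0.4, -0.2]
grip_width: 0.0141
grasp_force: 10.0
shift [ 4.369 -1.553  0.264] turn [ 0.076 -0.076  9.026]
```

```bash
python3 -m creep '[0,4.25,-1.5,0,0,0,9, 0,4.25,-1.5,0,0,0,9, 0,4.25,-1.5,0,0,0,9, 0,4.25,-1.5,0,0,0,9, 0,4.25,-1.5,0,0,0,9, 0,4.25,-1.5,0,0,0,9, 0,4.25,-1.5,0,0,0,9, 0,4.25,-1.5,0,0,0,9]'; python3 -c "
from h import *
c=cam('wrist');save(c,'w6.png')
go([.5708,.0344,.0655],[180,0,1.3])
go([.5708,.0344,.0575],[180,0,1.3])"
```

```text
time_s: 15.55
tool_pos: [0.5655, 0.0308, 0.1163]
tool_rot: [180.0, 0.1, 1.4]
force: [-0.2, 0.7, 0.0]
grip_width: 0.0144
grasp_force: 10.0
shift [ 0.18  -0.115  1.697] turn [0.002 0.009 0.045]
shift [ 0.18  -0.115  1.963] turn [0.002 0.009 0.045]
```

View pics/w6.png

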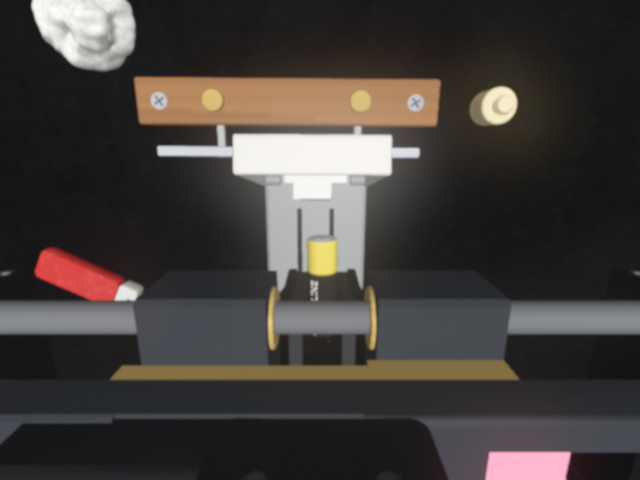

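The cell is held above the cradle (yellow end at (322,255)), and the ridges are centred at column 316, which matches the planned −0.115 shift. Lower it.

```bash
python3 -m creep '[0,0.18,-0.12,0.8,0,0,0, 0,0.18,-0.12,1.5,0,0,0, 0,0.18,-0.12,1.8,0,0,0, 0,0.18,-0.12,1.8,0,0,0, 0,0.18,-0.12,1.8,0,0,0]'; python3 -m creep '[0,0,0,0.07,0,0,0, 0,0,0,0.1,0,0,0, 0,0,0,0.1,0,0,0]'
```

```text
time_s: 16.1
tool_pos: [0.5716, 0.0345, 0.0635]
tool_rot: [-180.0, -0.0, 1.5]
force: [-0.1, -0.0, -0.0]
grip_width: 0.0144
grasp_force: 10.0
time_s: 16.4
tool_pos: [0.5715, 0.0344, 0.0605]
tool_rot: [180.0, -0.0, 1.4]
force: [0.5, 0.3, -0.6]
grip_width: 0.0142
grasp_force: 10.0
```

```bash
for i in 1 2 3; do python3 -m creep '[0,0,0,0.05,0,0,0, 0,0,0,0.05,0,0,0]'|egrep 'pos|force: \['; done
```

```text
tool_pos: [0.5712, 0.0345, 0.0585]
force: [0.7, 0.4, -0.2]
tool_pos: [0.5711, 0.0344, 0.0568]
force: [0.6, 0.5, 0.1]
tool_pos: [0.5714, 0.0345, 0.0561]
force: [-0.9, -0.0, 4.3]
```

Contact with the cradle floor. Release, rise and check.

```bash
python3 -m creep '[20,0,0,-0.03,0,0,0, 30,0,0,-0.03,0,0,0, 30,0,0,-0.03,0,0,0, 30,0,0,-0.03,0,0,0, 30,0,0,-0.5,0,0,0, 30,0,0,-1.5,0,0,0, 30,-1.5,0,-3,0,0,0, 30,-3,0,-4.5,0,0,0, 0,-3,0,-4.5,0,0,0, 0,-3,0,-4.5,0,0,0]'
python3 - <<'E'
from h import *
c=cam('wrist'); save(c,'w7.png'); P=cloud(c)
k=np.zeros((480,640),bool);
m=(abs(P[...,0]-.572)<.035)&(abs(P[...,1]-.0344)<.02)&(P[...,2]>.037)&(P[...,2]<.05)&(P[...,0]>.537)
Q=P[m];r=cv2.minAreaRect((Q[:,:2]*1000).astype(np.float32));print([np.round(x,1).tolist() for x in r],np.percentile(Q[:,2],[50,95]))
E
python3 lid.py
```

```text
time_s: 18.0
tool_pos: [0.4816, 0.0325, 0.1945]
tool_rot: [179.8, -0.4, 1.5]
force: [-0.0, 0.5, -0.5]
grip_width: 0.0207
grasp_force: 0.0
[[572.0, 33.2], [63.4, 15.5], 1.4] [0.04110225 0.04287136]
high pts 243 [0.625 0.028 0.096] [0.636 0.068 0.11 ]
```

View pics/w7.png

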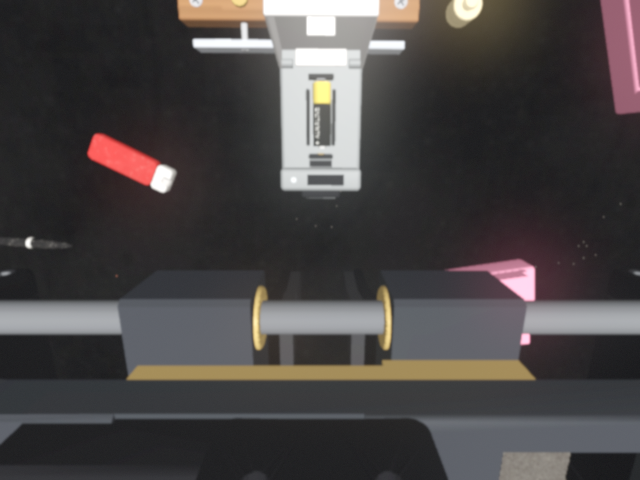

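The cell lies in the cradle between the posts (yellow end at (322,92)), and the lid is open. Next, carry the closed fingers over and behind the lid.

```bash
python3 -c "
from h import *
go([.68,.036,.20],[180,0,1.3])
go([.68,.036,.107],[180,0,1.3])"
```

```text
shift [ 6.604  0.032 -0.265] turn [ 0.013 -0.025  0.021]
shift [6.596 0.028 2.835] turn [ 0.013 -0.025  0.021]
```

```bash
python3 -m creep '[0,1.6,0.03,-0.2,0,0,0, 0,3.3,0.03,-0.2,0,0,0, 0,5,0.03,-0.2,0,0,0, 0,6.6,0.03,-0.2,0,0,0, 0,6.6,0.03,-0.2,0,0,0, 0,6.6,0.03,1,0,0,0, 0,6.6,0.03,2.2,0,0,0, 0,6.6,0.03,2.8,0,0,0, 0,6.6,0.03,2.8,0,0,0, 0,6.6,0.03,2.8,0,0,0]'; python3 -c "
from h import *
for x,z in((.650,.107),(.625,.107),(.606,.107),(.587,.107),(.569,.107),(.559,.091),(.55,.0806)): go([x,.036+(x-.68)*.023,z])"
```

```text
time_s: 19.1
tool_pos: [0.6796, 0.0365, 0.107]
tool_rot: [-180.0, -0.0, 1.4]
force: [0.6, -0.6, -0.1]
grip_width: 0.0003
grasp_force: 0.0
shift [-0.989  0.014  0.   ] turn [0. 0. 0.]
shift [-1.822  0.012 -0.   ] turn [0. 0. 0.]
shift [-2.456  0.011 -0.   ] turn [0. 0. 0.]
shift [-3.089e+00  9.000e-03 -1.000e-03] turn [0. 0. 0.]
shift [-3.689e+00  8.000e-03 -1.000e-03] turn [0. 0. 0.]
shift [-4.023  0.008  0.532] turn [0. 0. 0.]
shift [-4.323  0.007  0.879] turn [0. 0. 0.]
```

```bash
python3 -m creep '[0,-0.5,0,0,0,0,0, 0,-0.85,0,0,0,0,0, 0,-1.1,0,0,0,0,0, 0,-1.35,0,0,0,0,0, 0,-1.6,0,0,0,0,0, 0,-1.82,0,0,0,0,0, 0,-2.05,0,0,0,0,0, 0,-2.25,0,0,0,0,0, 0,-2.45,0,0,0,0,0, 0,-2.45,0,0,0,0,0]'; python3 -m creep '[0,-0.2,0,0,0,0,0, 0,-0.4,0,0,0,0,0, 0,-0.64,0,0,0,0,0, 0,-0.85,0,0,0,0,0, 0,-1.05,0,0,0,0,0, 0,-1.24,0,0,0,0,0, 0,-1.4,0,0.2,0,0,0, 0,-1.5,0,0.4,0,0,0, 0,-1.57,0,0.53,0,0,0, 0,-1.7,0,0.68,0,0,0, 0,-1.8,0,0.8,0,0,0, 0,-1.8,0,0.8,0,0,0]'
python3 - <<'E'
from h import *
c=cam('top'); P=cloud(c)
m=(abs(P[...,1]-.0344)<.031)&(P[...,2]>.02)&(P[...,0]>.5)&(P[...,0]<.64)
for a in np.arange(.505,.64,.01):
    q=P[m&(abs(P[...,0]-a)<.005)&(abs(P[...,1]-.0344)>.018)]; print(round(a,3),np.median(q[:,2]).round(3) if len(q) else '')
E
```

```text
time_s: 20.1
tool_pos: [0.6049, 0.0344, 0.1064]
tool_rot: [180.0, 0.0, 1.5]
force: [0.1, -0.2, 1.1]
grip_width: 0.0007
grasp_force: 0.2
time_s: 21.3
tool_pos: [0.551, 0.0331, 0.0818]
tool_rot: [180.0, 0.1, 1.5]
force: [0.5, 0.3, 0.5]
grip_width: 0.0004
grasp_force: 0.2
0.505 0.499
0.515 0.49
0.525 0.486
0.535 0.481
0.545 0.474
0.555 0.467
0.565 0.463
0.575 0.464
0.585 0.46
0.595 0.452
0.605 0.044
0.615 0.028
0.625 0.023
0.635
```

```bash
python3 -m creep '[0,-0.1,0,0.1,0,0,0, 0,-0.13,0,0.2,0,0,0, 0,-0.13,0,0.2,0,0,0]'|egrep 'pos|force: \['; for i in 1 2 3; do python3 -m creep '[0,0,0,0.08,0,0,0, 0,0,0,0.08,0,0,0]'|egrep 'pos|force: \['; done
```

```text
tool_pos: [0.5478, 0.033, 0.0763]
force: [0.0, 0.6, 0.5]
tool_pos: [0.5476, 0.0331, 0.0746]
force: [-2.6, 1.0, 4.5]
tool_pos: [0.5476, 0.033, 0.0715]
force: [-0.8, -0.7, 1.3]
tool_pos: [0.5479, 0.033, 0.0689]
force: [-0.5, -1.1, 0.1]
```

```bash
for i in 1 2 3; do python3 -m creep '[0,0,0,0.05,0,0,0, 0,0,0,0.05,0,0,0]'|egrep 'pos|force: \['; done
```

```text
tool_pos: [0.548, 0.033, 0.0678]
force: [-1.1, -0.5, 3.0]
tool_pos: [0.548, 0.033, 0.0673]
force: [-4.7, 0.1, 8.8]
tool_pos: [0.548, 0.033, 0.067]
force: [-7.0, -0.5, 17.7]
```

```bash
python3 -m creep '[0,0,0,0.03,0,0,0, 0,0,0,0.03,0,0,0, 0,0,0,-0.5,0,0,0, 0,0,0,-2,0,0,0, 0,-1,0,-4,0,0,0, 0,-2.5,0,-5,0,0,0, 0,-2.5,0,-5,0,0,0, 0,-2.5,0,-5,0,0,0]'|egrep 'pos|force: \['
python3 - <<'E'
from h import *
c=cam('wrist'); P=cloud(c); hsv=cv2.cvtColor(c['color'],cv2.COLOR_RGB2HSV); H,S,V=cv2.split(hsv)
for a in np.arange(.535,.61,.01):
    q=P[(abs(P[...,0]-a)<.004)&(abs(P[...,1]-.0344)<.03)]; print(round(a,3),np.median(q[:,2]).round(4),end=' ')
m=(P[...,2]>.043)&(P[...,2]<.05)&(abs(P[...,0]-.57)<.06)&(abs(P[...,1]-.034)<.05)&(V>180)
r=lambda Q:[np.round(x,1).tolist() for x in cv2.minAreaRect((Q[:,:2]*1000).astype(np.float32))]
print('\nlid',r(P[m]))
m=(P[...,2]>.037)&(P[...,2]<.0445)&(abs(P[...,0]-.52)<.012)&(abs(P[...,1]-.034)<.05); print('block',r(P[m]))
E
```

```text
tool_pos: [0.4731, 0.031, 0.2173]
force: [0.6, -0.6, 0.6]
0.535 0.0461 0.545 0.3575 0.555 0.0463 0.565 0.0462 0.575 0.0461 0.585 0.0459 0.595 0.0458 0.605 0.0456 
lid [[563.6, 34.1], [92.3, 66.2], 1.4]
block [[523.2, 33.2], [17.4, 66.0], 1.5]
```

The lid reads flat at z 46 mm and stays shut. The block hasn't moved (523.2 mm, against 523.1 before), and the arm is clear. Handing in.

```bash
python3 -c "
from cell import env
print(env.sign_off())"
```

```text
the job is handed in; nothing more can be done
None
```

I handed the job in: the tester stands square against the stop's fence with the cell in its cradle and the lid flush and staying shut; the cell rolled about 40 mm on a failed first grasp, and I did not re-measure the bystanders at the end.

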